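# Load the shaker by vial height and switch it on

## Task

Three closed amber vials of different heights stand on the bench: stand each one upright in the shaker row that already holds a vial of its own height, setting it down gently. Then switch the shaker on by turning its knob about a fifth of a turn clockwise, so that it clicks past its detent, and let go. Don't drop or knock over a vial, and leave the vials already loaded and everything else where they are.

Things in the scene. Friction and masses are not known exactly. Their poses are not given: they have to be found in the camera images.
- shaker: white bench shaker, fixed to the bench. Origin: centre of its underside, at bench height, z up. Housing 165 (x) by 205 mm (y); black deck on top, surface 65 mm above the bench, with three rows along y. A control pod with the knob joins its -y side: x -70 to 50 mm, y -196 to -102 mm, top 65 mm up
- row0 (a point): middle of a row, on the deck surface (shaker x = -42 mm, y = 0, 65 mm up), axes as the shaker's. The row runs along y, 184 mm long and 36 mm clear in width, between aluminium ribs 6 mm wide and 8 mm high. One vial already stands in its -y half (y -60 to -30 mm); its +y half is empty
- row1 (a point): middle of a row, on the deck surface (shaker x = 0 mm, y = 0, 65 mm up), axes as the shaker's. The row runs along y, 184 mm long and 36 mm clear in width, between aluminium ribs 6 mm wide and 8 mm high. One vial already stands in its -y half (y -60 to -30 mm); its +y half is empty
- row2 (a point): middle of a row, on the deck surface (shaker x = 42 mm, y = 0, 65 mm up), axes as the shaker's. The row runs along y, 184 mm long and 36 mm clear in width, between aluminium ribs 6 mm wide and 8 mm high. One vial already stands in its -y half (y -60 to -30 mm); its +y half is empty
- vial_short: short closed vial standing on the bench, to be loaded: amber glass, 26 mm across, white cap 25 mm across and 13 mm high, 42 mm high overall; about 29 g. Origin: centre of its underside, z up its axis
- loaded_short: identical short vial (42 mm high, 26 mm across) already standing in a row of the shaker; which row it is in differs from time to time. Origin: centre of its underside, z up
- vial_medium: medium closed vial standing on the bench, to be loaded: amber glass, 26 mm across, white cap 25 mm across and 13 mm high, 58 mm high overall; about 35 g. Origin: centre of its underside, z up its axis
- loaded_medium: identical medium vial (58 mm high, 26 mm across) already standing in a row of the shaker; which row it is in differs from time to time. Origin: centre of its underside, z up
- vial_tall: tall closed vial standing on the bench, to be loaded: amber glass, 26 mm across, white cap 25 mm across and 13 mm high, 74 mm high overall; about 42 g. Origin: centre of its underside, z up its axis
- loaded_tall: identical tall vial (74 mm high, 26 mm across) already standing in a row of the shaker; which row it is in differs from time to time. Origin: centre of its underside, z up
- knob_grip (a point): grip point on the knob's vertical axis, 37 mm above the pod's top, 102 mm above the bench (shaker x = -25, y = -150 mm). Black knob: a bar 42 mm long (point x), 14 mm wide (point y), 32 mm high, its top 7 mm above this point, on a disc 44 mm across; white mark on the bar's -x end. The point turns with the knob
- knob (a joint): knob angle in rad, growing clockwise seen from above; 0 = off, the mark towards the shaker's -x. Starts at 0 to 0.2; stops at 0 and 1.4. A sprung detent resists from 0.25 (about 0.1 N m at most) up to its hump at 0.65, then pushes the knob on. From 0.85 it has clicked past (on) and stays there; turn it to 1.0 to 1.4 to be sure. One grasp can do the turn
- petri_dish: clear flat round dish, 60 mm across, 15 mm high; not part of the job. Origin: centre of its underside
- spare_cap: single white screw cap on the bench, 25 mm across, 12 mm high; not part of the job. Origin: centre of its underside
- spatula: flat steel lab spatula lying on the bench, 172 mm long, 13 mm wide, 4 mm thick; not part of the job. Origin: centre of its underside
- beaker: empty clear beaker, 72 mm across, 90 mm high; not part of the job. Origin: centre of its underside
Things that resemble listed ones, but are neither listed nor needed, are in the scene too. What is shaped like the vial_medium but blue or yellow is not meant.

How it is judged:
On the way, in this order (a step that is already met when the one before it is completed fails the run):
1. each of the three vials stands released and upright in the row of the loaded vial of its own height (((x of vial_short in the frame of shaker between -0.051 and -0.033 m and x of loaded_short in the frame of shaker between -0.051 and -0.033 m) or (x of vial_short in the frame of shaker between -0.009 and 0.009 m and x of loaded_short in the frame of shaker between -0.009 and 0.009 m) or (x of vial_short in the frame of shaker between 0.033 and 0.051 m and x of loaded_short in the frame of shaker between 0.033 and 0.051 m)) and y of vial_short in the frame of shaker between -0.085 and 0.085 m and z of vial_short in the frame of shaker between 0.062 and 0.068 m and angle between each of vial_short, loaded_short, vial_medium, loaded_medium, vial_tall, loaded_tall's own z axis and vertical below 0.12 rad and y of loaded_short in the frame of shaker between -0.085 and 0.085 m and z of loaded_short in the frame of shaker between 0.062 and 0.068 m and linear speed of each of vial_short, vial_medium, vial_tall below 0.03 m/s and ((x of vial_medium in the frame of shaker between -0.051 and -0.033 m and x of loaded_medium in the frame of shaker between -0.051 and -0.033 m) or (x of vial_medium in the frame of shaker between -0.009 and 0.009 m and x of loaded_medium in the frame of shaker between -0.009 and 0.009 m) or (x of vial_medium in the frame of shaker between 0.033 and 0.051 m and x of loaded_medium in the frame of shaker between 0.033 and 0.051 m)) and y of vial_medium in the frame of shaker between -0.085 and 0.085 m and z of vial_medium in the frame of shaker between 0.062 and 0.068 m and y of loaded_medium in the frame of shaker between -0.085 and 0.085 m and z of loaded_medium in the frame of shaker between 0.062 and 0.068 m and ((x of vial_tall in the frame of shaker between -0.051 and -0.033 m and x of loaded_tall in the frame of shaker between -0.051 and -0.033 m) or (x of vial_tall in the frame of shaker between -0.009 and 0.009 m and x of loaded_tall in the frame of shaker between -0.009 and 0.009 m) or (x of vial_tall in the frame of shaker between 0.033 and 0.051 m and x of loaded_tall in the frame of shaker between 0.033 and 0.051 m)) and y of vial_tall in the frame of shaker between -0.085 and 0.085 m and z of vial_tall in the frame of shaker between 0.062 and 0.068 m and y of loaded_tall in the frame of shaker between -0.085 and 0.085 m and z of loaded_tall in the frame of shaker between 0.062 and 0.068 m and contact force between the fingers and vial_short below 0.1 N and contact force between the fingers and vial_medium below 0.1 N and contact force between the fingers and vial_tall below 0.1 N), for 0.2 s.
2. the knob is turned clockwise past its detent (value of joint knob above 0.85 rad), for 0.2 s.
At the end, for the whole second after the job is handed in: Each vial stands released on the deck (foot within 3 mm, lean under 0.12 rad, within 9 mm of the row's centre line and 85 mm of its middle) in the same row as the loaded vial of its height; loaded vials still stand in their rows; knob above 0.85 rad (all of step 1 and value of joint knob above 0.85 rad); the robot touches nothing.
It fails at once if a vial is knocked over (more than 1 rad from upright) (angle between any of vial_short, loaded_short, vial_medium, loaded_medium, vial_tall, loaded_tall's own z axis and vertical above 1 rad).
It fails at once if a vial is dropped or flung (faster than 0.6 m/s while the fingers do not hold it) ((linear speed of vial_short above 0.6 m/s and contact force between the fingers and vial_short below 0.01 N) or (linear speed of vial_medium above 0.6 m/s and contact force between the fingers and vial_medium below 0.01 N) or (linear speed of vial_tall above 0.6 m/s and contact force between the fingers and vial_tall below 0.01 N)).
It fails at once if a vial that was already loaded is pushed more than 15 mm (distance of any of loaded_short, loaded_medium, loaded_tall from where it was at the start of the episode above 0.015 m).
It fails at once if a bystander is moved more than 30 mm (distance of any of petri_dish, spare_cap, spatula, beaker from where it was at the start of the episode above 0.03 m).
It also fails if it takes over 64 s, if anything falls off the work surface, if the arm or the gripper's body presses on something with over 40 N, if the wrist force passes 120 N, or if a joint passes its speed limit or range.

## Robot

A 6-joint arm with a two-finger parallel gripper is mounted at the origin on the work surface. World frame = base frame: x ahead of the robot, y to its left, z up, the work surface at z = 0. Lengths are in m, angles in rad, forces in N, time in s.
With the tool pointing down it reaches from about 0.25 to 0.725 m from the base axis. Payload 9.7 kg.
Tool frame: the origin (TCP) lies between the finger pads; the fingertips stand nose_length ahead of it and the grasp point (between the pads) lies 3 mm ahead of it (nose_length is the distance from the TCP to the fingertips, in m); z points along the fingers, x is the direction in which the jaws open and shut, and the axes are right-handed (so a half turn about z gives the same grasp; the last joint's range is limited). The gripper opens to 85 mm and grips with 20 to 120 N. Pads are 22 mm wide; open, the fingers measure 114 mm over their backs; the gripper's body (76 mm by 85 mm) begins 54 mm behind the grasp point. The pads swing forward as they close: fully open they stand 13 mm farther back than shut.
Start: joints at [1.174, 0.087, 0.176, 1.66, 0, 1.571], TCP at [0.213, 0.507, 0.253] pointing down, gripper open.
Joint ranges: [-3.13, 3.13], [-0.85, 1.81], [-1.15, 1.24], [-2.2, 2.28], [-1.44, 1.52], [-3.14, 3.14]. Speed limits (rad/s): [2.22, 2.22, 2.57, 3.14, 3.14, 3.14].

## Interface

Orientations are given as a unit quaternion [w, x, y, z].
In Python, from plant import * gives the robot as it stands. Calls block until the motion is done:
- movep(position, orientation): joint-space move of the TCP to a pose.
- servo_line(position, orientation=None, rate=0.15, contact_N=None): straight line of the TCP; orientation=None keeps the orientation; rate is the mean speed in m/s. With contact_N (N) it stops when the force on the tool has changed by that much, and returns True; else False.
- move_j(angles): joint-space move.
- set_gripper(opening): opening from 0.0 (shut) to 1.0 (fully open); the grip force is fixed at half the most; returns when the fingers have stopped.
- hold(seconds).
- ik(position, orientation): joint angles nearest the present ones, or None.
- sense(): the state.
- snapshot(name): name is "scene" or "top" or "wrist"; returns the picture (400x640x3 uint8, red, green, blue); there is no depth.
- camera_model(name): a dict with "K" (3x3 intrinsics, pixels), "k1" (the pictures are not rectified: a ray, as slopes to the right and down, at radius r is drawn at 1 + k1 r^2 times it, then the intrinsics apply), "extrinsics" (4x4, takes a point from world to camera coordinates). Camera axes: x right, y down, z forward; pixel columns grow to the right and rows downward; lengths in m; the calibration is good to about 2 mm. A picture is of the moment at which its call begins: read the wrist's pose just before it. camera_model takes no time and is no camera call; for the wrist camera it gives the pose at the moment of the call.
A pose or a line that the arm cannot do raises Unreachable and nothing moves.
- finish_job(): hands the job in, once; it reports no verdict.
The state is a dict: "clock": time; "joint_pos": joint angles; "qd": joint speeds; "joint_torque": joint torques, N m; "tcp_pos": TCP position; "tool_rot": TCP orientation; "ft_force": force on the tool from outside, world axes, zero at the start; "torque": the same for the moment, N m; "finger_gap": opening from 0.0 (shut) to 1.0 (fully open).
Only numpy, scipy, OpenCV 4.12 (cv2) and the standard library are available. Lean on these libraries where they do the work, as an engineer would, in place of code of your own. Each camera call takes 0.05 s, during which the arm holds its last target. There are 200 camera calls.

## Working session

There is one attempt and no reset: what is moved stays moved. The work goes in short steps, each a Python script; the robot and the scene stay as the last script left them, time stands still between calls to the robot, and variables do not carry over. Pictures are saved under pics/ and viewed, about 8 in all and at most 12, crops included, and the job is handed in when it is done.

```bash
ls; mkdir -p pics; python3 - <<'E'
from plant import *
import cv2
for n in("scene","top"):
    cv2.imwrite(f"pics/{n}0.png",snapshot(n)[:,:,::-1])
    c=camera_model(n);print(n,c["K"],c["k1"],c["extrinsics"])
s=sense();print(s["clock"],s["tcp_pos"],s["tool_rot"],s["finger_gap"])
try: print(nose_length)
except Exception as e: print(e)
E
```

```text
pics
scene [[421.16178034   0.         316.18623341]
 [  0.         421.16178034 202.19261745]
 [  0.           0.           1.        ]] -0.1020637806747132 [[-0.73007838  0.68325851 -0.01197355  0.35135202]
 [ 0.55362539  0.58110907 -0.5964991  -0.30802232]
 [-0.40060514 -0.44211996 -0.80252443  1.25121262]
 [ 0.          0.          0.          1.        ]]
top [[369.5591377    0.         317.82412174]
 [  0.         369.5591377  193.64067284]
 [  0.           0.           1.        ]] -0.05938896221879757 [[ 6.87502710e-04 -9.99927658e-01  1.20085919e-02  9.29004458e-02]
 [-9.87026662e-01 -2.60657466e-03 -1.60535274e-01  5.91086913e-01]
 [ 1.60554962e-01 -1.17424319e-02 -9.86957050e-01  9.75831413e-01]
 [ 0.00000000e+00  0.00000000e+00  0.00000000e+00  1.00000000e+00]]
0.1 [0.21250017 0.50710784 0.25267589] [ 3.25874460e-04  8.32600467e-01  5.53873754e-01 -4.69841808e-04] 0.9975259168322581
0.022
```

View pics/scene0.png

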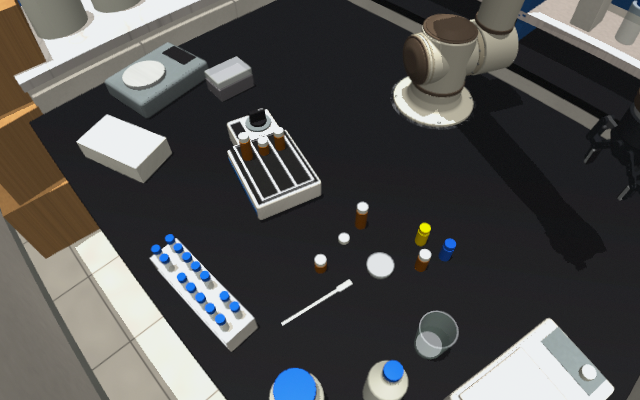

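View pics/top0.png

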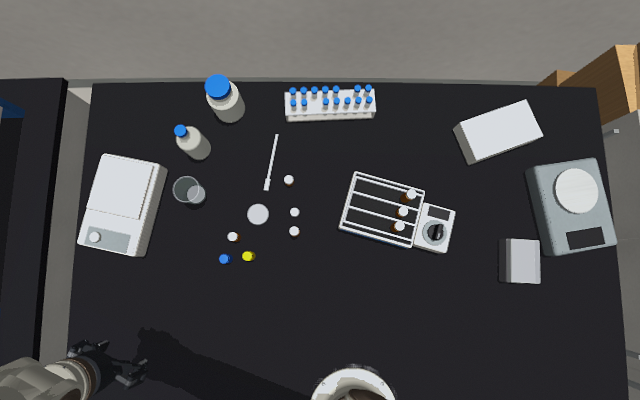

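Scene picture: candidates for the vials are amber ones at (362,215) tall, (424,260) medium and (320,263) short. Lookalikes are yellow (423,234), blue (449,250) and the loose cap (344,238). In the top picture the caps are at (294,231), (232,237) and (289,180), with the spare cap at (294,212). The loaded caps are at (411,195), (403,211) and (399,226), and the knob is at (436,232).

```bash
cat > h.py <<'E'
import numpy as np, cv2
from plant import *
def ray(c,px):
    K=c["K"];u=np.array([(px[0]-K[0][2])/K[0][0],(px[1]-K[1][2])/K[1][1]]);v=u.copy()
    for _ in range(20): v=u/(1+c["k1"]*(v@v))
    E=np.array(c["extrinsics"]);R=E[:3,:3]
    return -R.T@E[:3,3],R.T@np.r_[v,1]
def onz(c,px,z):
    o,d=ray(c,px);return o+d*(z-o[2])/d[2]
def tri(rs):
    A=np.zeros((3,3));b=np.zeros(3)
    for o,d in rs:
        d=d/np.linalg.norm(d);P=np.eye(3)-np.outer(d,d);A+=P;b+=P@o
    p=np.linalg.solve(A,b);return p,[np.linalg.norm((np.eye(3)-np.outer(d,d)/(d@d))@(p-o)) for o,d in rs]
def proj(c,p):
    E=np.array(c["extrinsics"]);q=E[:3,:3]@p+E[:3,3];v=q[:2]/q[2];v=v*(1+c["k1"]*(v@v))
    return np.array([c["K"][0][0]*v[0]+c["K"][0][2],c["K"][1][1]*v[1]+c["K"][1][2]])
def blobs(im,lo,hi,amin=15,amax=2000,roi=None):
    m=cv2.inRange(cv2.cvtColor(im,cv2.COLOR_RGB2HSV),lo,hi)
    n,l,s,c=cv2.connectedComponentsWithStats(m)
    return [(c[i].round(1),s[i].tolist()) for i in range(1,n) if amin<s[i][4]<amax and (roi is None or (roi[0]<c[i][0]<roi[2] and roi[1]<c[i][1]<roi[3]))]
E
python3 - <<'E'
from h import *
t=cv2.imread("pics/top0.png");s=cv2.imread("pics/scene0.png")
for n,im,roi in(("top",t,(200,160,470,270)),("scene",s,(220,100,460,290))):
    print(n)
    for b in blobs(im[:,:,::-1].copy(),(0,0,150),(180,60,255),roi=roi):print(b)
    print("amber")
    for b in blobs(im[:,:,::-1].copy(),(0,130,40),(22,255,255),8,roi=roi):print(b)
cv2.imwrite("pics/shk.png",np.vstack([cv2.resize(t[165:260,332:462],None,fx=4,fy=4,interpolation=2)[:300],cv2.resize(s[100:220,215:345],None,fx=4,fy=4,interpolation=2)[:300]])[:600])
a=cv2.resize(t[165:255,332:462],(520,360),interpolation=2);b=cv2.resize(s[100:220,220:330],(440,480),interpolation=2)
E
python3 - <<'E'
import cv2,numpy as np
t=cv2.imread("pics/top0.png");s=cv2.imread("pics/scene0.png")
a=cv2.resize(t[165:260,335:465],(0,0),fx=3,fy=3,interpolation=2);b=cv2.resize(s[100:220,222:327],(0,0),fx=3.8,fy=3.8,interpolation=2)
o=np.zeros((600,800,3),np.uint8);o[:a.shape[0],:390]=a;o[:b.shape[0],395:395+b.shape[1]]=b
cv2.imwrite("pics/shk.png",o)
E
```

```text
top
(array([270.4, 164.8]), [264, 134, 14, 57, 191])
(array([288.1, 179. ]), [284, 175, 9, 9, 66])
(array([257.3, 213.6]), [247, 204, 21, 20, 339])
(array([294.1, 211.5]), [290, 208, 9, 8, 59])
(array([293.8, 230.4]), [289, 226, 10, 10, 73])
(array([232., 236.]), [228, 232, 9, 9, 69])
amber
(array([289.5, 184.2]), [285, 182, 9, 4, 11])
(array([404., 198.]), [400, 193, 11, 10, 61])
(array([397.6, 214. ]), [395, 210, 7, 8, 24])
(array([393. , 227.9]), [390, 222, 9, 10, 36])
(array([237.6, 237.6]), [232, 233, 9, 9, 30])
scene
(array([430.9, 107.4]), [394, 77, 79, 49, 1422])
(array([264.2, 147.8]), [227, 109, 87, 92, 1419])
(array([274.2, 182.2]), [227, 130, 94, 79, 604])
(array([362.3, 206.2]), [357, 202, 12, 10, 87])
(array([343.6, 237.2]), [338, 233, 12, 10, 86])
(array([424.9, 253.8]), [420, 249, 11, 11, 99])
(array([379.9, 264.4]), [367, 253, 27, 24, 515])
(array([320.1, 259.1]), [314, 254, 13, 11, 105])
amber
(array([279.2, 143. ]), [274, 136, 11, 15, 133])
(array([246.1, 150.8]), [240, 140, 13, 21, 190])
(array([263.4, 150.2]), [258, 145, 12, 11, 92])
(array([360.4, 220.4]), [355, 210, 13, 20, 175])
(array([420.4, 264.8]), [415, 255, 14, 17, 132])
(array([320.5, 268.8]), [315, 263, 12, 11, 74])
```

View pics/shk.png

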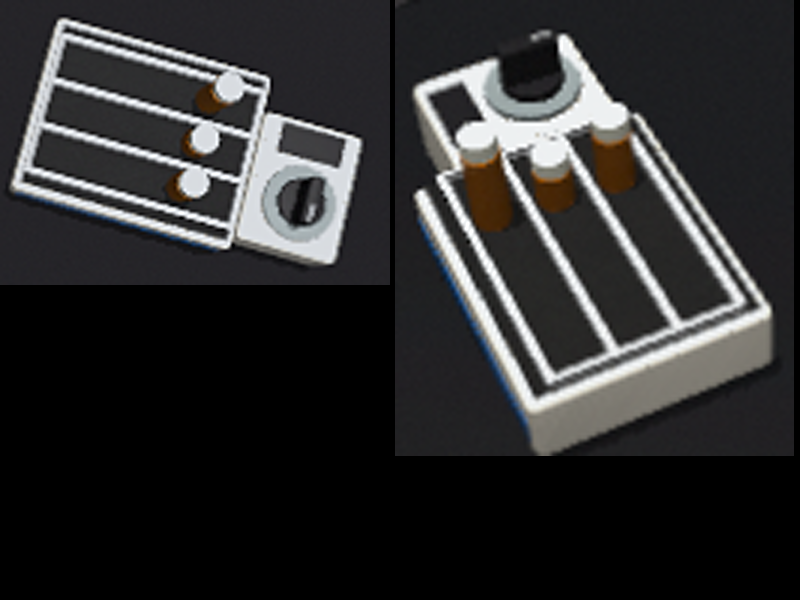

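The enlarged view shows the loaded vials: tall in the far row (top-image upper, away from the robot), short in the middle row, medium in the row nearest the robot. The knob mark points down in the top image, towards shaker -x.

```bash
python3 - <<'E'
from h import *
ct,cs=camera_model("top"),camera_model("scene")
for n,a,b,h in(("short",(288.1,179),(320.1,259.1),.042),("tall",(293.8,230.4),(362.3,206.2),.074),("med",(232,236),(424.9,253.8),.058),("cap",(294.1,211.5),(343.6,237.2),.012),("dish",(257.3,213.6),(379.9,264.4),.015)):
    p,r=tri([ray(ct,a),ray(cs,b)]);print(n,p.round(4),np.round(r,4),onz(ct,a,h).round(4),onz(cs,b,h-.004).round(4))
# shaker housing from top: white mask hull on plane z=.065
c=[(335+x/3,165+y/3) for x,y in((60,18),(270,77),(230,248),(12,190))]
P=np.array([onz(ct,q,.065) for q in c]);print(P.round(4));print(P.mean(0),np.linalg.norm(np.diff(P[:,:2],axis=0,append=P[:1,:2]),axis=1))
s=[(222+(x-395)/3.8,100+y/3.8) for x,y in((418,192),(535,405),(770,315),(637,115))]
Q=np.array([onz(cs,q,.065) for q in s]);print(Q.round(4));print(Q.mean(0),np.linalg.norm(np.diff(Q[:,:2],axis=0,append=Q[:1,:2]),axis=1))
for n,q in(("L-tall",(411.3,194.5)),("L-short",(403,211.5)),("L-med",(399.3,226.3))):
    print(n,[onz(ct,q,.065+h).round(3) for h in(.042,.058,.074)])
# wrist camera offset
s=sense();E=np.array(camera_model("wrist")["extrinsics"]);print("wristcam",(-E[:3,:3].T@E[:3,3]),E[2,:3],camera_model("wrist")["K"][0])
E
```

```text
short [0.6335 0.1765 0.0424] [0.0007 0.0007] [0.6331 0.1771 0.042 ] [0.6323 0.1741 0.038 ]
tall [0.4878 0.1575 0.0749] [0.0004 0.0004] [0.4876 0.1578 0.074 ] [0.4852 0.155  0.07  ]
med [0.4732 0.3246 0.0585] [0.0002 0.0002] [0.4731 0.325  0.058 ] [0.4706 0.3235 0.054 ]
cap [0.5453 0.1603 0.0131] [0.0006 0.0006] [0.5451 0.1608 0.012 ] [0.5433 0.1578 0.008 ]
dish [0.5388 0.2642 0.0155] [0.0006 0.0006] [0.5385 0.2648 0.015 ] [0.537  0.2624 0.011 ]
[[ 0.6514 -0.0082  0.065 ]
 [ 0.5971 -0.2003  0.065 ]
 [ 0.4421 -0.1573  0.065 ]
 [ 0.4939  0.0372  0.065 ]]
[ 0.54614157 -0.08214569  0.065     ] [0.19963375 0.16080967 0.20131658 0.16395267]
[[ 0.5986 -0.1957  0.065 ]
 [ 0.6504 -0.006   0.065 ]
 [ 0.5033  0.04    0.065 ]
 [ 0.4478 -0.1501  0.065 ]]
[ 0.5500408  -0.07794669  0.065     ] [0.19661484 0.15415818 0.19810136 0.15757642]
L-tall [array([ 0.58 , -0.15 ,  0.107]), array([ 0.577, -0.146,  0.123]), array([ 0.574, -0.142,  0.139])]
L-short [array([ 0.535, -0.127,  0.107]), array([ 0.533, -0.123,  0.123]), array([ 0.531, -0.119,  0.139])]
L-med [array([ 0.496, -0.116,  0.107]), array([ 0.495, -0.112,  0.123]), array([ 0.494, -0.108,  0.139])]
wristcam [0.13505602 0.5402946  0.3733774 ] [ 0.29910671 -0.12721384 -0.94570176] [312.12745516   0.         317.27533751]
```

Triangulated heights match the given ones within 1 mm, and residuals are under 1 mm. The loaded vials fall at shaker x = +43 (tall), +1 (short) and -41 mm (medium), which confirms both the shaker pose and the rows. Next I move above the short vial and check from close up.

```bash
cat >> h.py <<'E'
YAW=-np.arctan2(.257,.966);CEN=np.array([.546,-.081])
def shk(x,y,z,c=None):
    c=CEN if c is None else c
    co,s=np.cos(YAW),np.sin(YAW);return np.array([c[0]+co*x-s*y,c[1]+s*x+co*y,z])
def qd(a): return [0,np.cos(a/2),np.sin(a/2),0]
AJ=YAW+np.pi/2
E
python3 - <<'E'
from h import *
p=np.array([.6333,.1768,.0])
print(AJ,ik(p+[0,0,.17],qd(AJ)),ik(shk(42,45,.2)*[0,0,1]+shk(.042,.045,0),qd(AJ)),ik(shk(-.025,-.15,.15),qd(AJ)),ik(shk(-.025,-.15,.15),qd(AJ-1.4)))
movep(p+[0,0,.17],qd(AJ)); set_gripper(.7)
c=camera_model("wrist");im=snapshot("wrist");cv2.imwrite("pics/w1.png",im[:,:,::-1])
print(sense()["clock"],sense()["tcp_pos"],proj(c,p+[0,0,.042]))
for b in blobs(im,(0,0,150),(180,60,255),60,20000):print(b,onz(c,b[0],.042).round(4))
E
```

```text
1.3107739066283584 [0.27224128 0.33436574 0.30425724 1.54068782 0.         0.5322637 ] [-0.08059139  0.19460597  0.19273607  1.56892642  0.          0.17943103] [-0.42638668  0.02675542 -0.08628248  1.45775843  0.         -0.16636426] [-0.42638668  0.02675542 -0.08628248  1.45775843  0.          1.23363574]
2.4917 [0.63322324 0.17699609 0.17006743] [316.43618237 193.87574263]
(array([228.1,   8.8]), [208, 0, 40, 22, 680]) [0.4841 0.1522 0.042 ]
(array([392.4,  47.9]), [356, 9, 74, 79, 4543]) [0.539  0.2594 0.042 ]
(array([608. ,  64.9]), [579, 34, 59, 63, 2754]) [0.5907 0.4156 0.042 ]
(array([ 77.7, 160.5]), [0, 73, 121, 202, 3603]) [ 0.5547 -0.0056  0.042 ]
(array([273.2,  91.9]), [259, 77, 29, 31, 668]) [0.5459 0.1662 0.042 ]
(array([ 49.1, 187.2]), [0, 97, 100, 170, 3298]) [ 0.569  -0.0414  0.042 ]
(array([384. , 185.2]), [377, 138, 14, 111, 1029]) [0.6404 0.2333 0.042 ]
(array([317.9, 193.5]), [304, 180, 29, 28, 638]) [0.6333 0.1781 0.042 ]
(array([330. , 349.7]), [268, 333, 101, 30, 1508]) [0.7994 0.1467 0.042 ]
(array([258.6, 362. ]), [254, 358, 10, 10, 76]) [0.7965 0.0708 0.042 ]
(array([603.8, 381.4]), [562, 362, 78, 38, 2293]) [0.9251 0.4261 0.042 ]
(array([189.7, 384. ]), [170, 372, 36, 28, 520]) [ 0.8077 -0.0117  0.042 ]
```

View pics/w1.png

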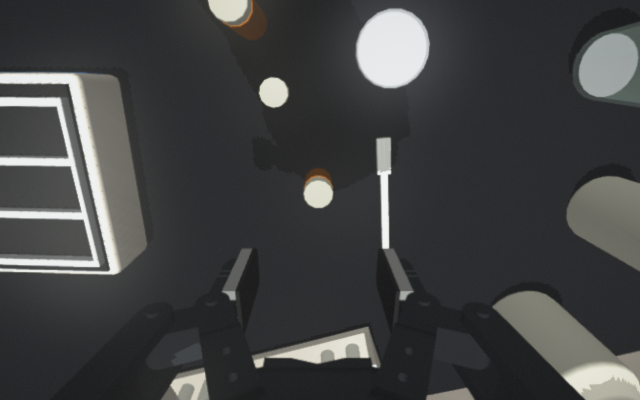

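The close view shows the short amber vial at (318,193), which gives (0.6333, 0.178), with the spare cap at (273,92) apart from it. Grasping.

```bash
cat >> h.py <<'E'
def pick(p,g,op=.7):
    q=qd(AJ);z=g+.003
    movep([p[0],p[1],z+.07],q); servo_line([p[0],p[1],z],q,rate=.12)
    set_gripper(0); print("gap",sense()["finger_gap"])
    servo_line([p[0],p[1],.2],q,rate=.25); print("lifted gap",sense()["finger_gap"],"t",sense()["clock"])
E
python3 - <<'E'
from h import *
pick([.6333,.1774],.030)
t=shk(.0,.045,.20)
movep(t,qd(AJ))
c=camera_model("wrist");im=snapshot("wrist");cv2.imwrite("pics/w2.png",im[:,:,::-1])
for x,y in((-.0825,.1025),(.0825,.1025),(.0825,-.1025),(-.0825,-.1025),(-.025,-.15)): print((x,y),proj(c,shk(x,y,.065)).round(1))
print(sense()["clock"],sense()["ft_force"])
E
```

```text
gap 0.2782051552676733
lifted gap 0.2804709509579664 t 4.8333
(-0.0825, 0.1025) [389.5  90.5]
(0.0825, 0.1025) [376.6 273.8]
(0.0825, -0.1025) [161.4 273.5]
(-0.0825, -0.1025) [127.6  91.4]
(-0.025, -0.15) [ 85.4 163.3]
5.7917 [ 0.02699329  0.24135799 -0.65485704]
```

View pics/w2.png

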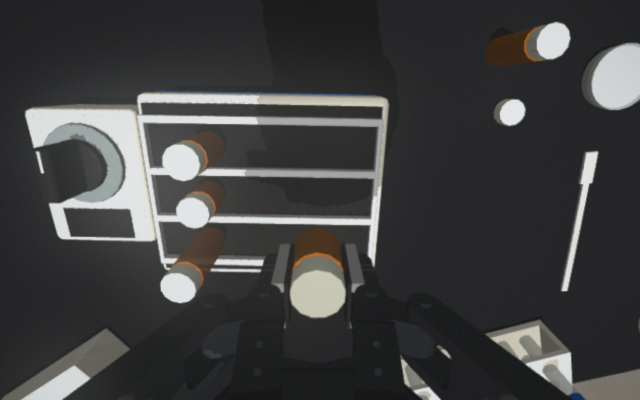

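The wrist view shows the vial held upright at (318,285), the three ribs at rows ~120/172/218, and the end rail at column ~377. I'll refine the shaker pose from the ribs.

```bash
python3 - <<'E'
from h import *
c=camera_model("wrist");im=cv2.imread("pics/w2.png");g=cv2.cvtColor(im,cv2.COLOR_BGR2GRAY)
def toS(p,):
    d=p[:2]-CEN;co,s=np.cos(YAW),np.sin(YAW);return np.array([co*d[0]+s*d[1],-s*d[0]+co*d[1]])*1e3
for r0 in(120,172,218):
    L=[]
    for u in range(235,372,3):
        col=g[r0-9:r0+10,u].astype(float);w=np.clip(col-130,0,None)
        if w.sum()>40: L.append(toS(onz(c,(u,(w*np.arange(r0-9,r0+10)).sum()/w.sum()),.073)))
    L=np.array(L);f=np.polyfit(L[:,1],L[:,0],1);print(r0,len(L),"x at y=45:",np.polyval(f,45).round(2),"slope",f[0].round(4))
L=[]
for v in list(range(130,165,3))+list(range(180,210,3)):
    row=g[v,366:393].astype(float);print(row.astype(int).tolist()) if v in(130,192) else 0
print("cap L-tall etc", [ (toS(onz(c,q,z)).round(1)) for q,z in(((180,286),.139),((195,210),.107),((184,161),.123))])
E
```

```text
120 46 x at y=45: -59.64 slope 0.0176
172 46 x at y=45: -17.69 slope 0.0186
218 46 x at y=45: 24.3 slope 0.0196
[46, 46, 46, 46, 46, 47, 45, 46, 46, 49, 66, 95, 133, 163, 165, 160, 159, 169, 172, 157, 115, 55, 40, 40, 40, 41, 39]
[44, 43, 42, 43, 45, 63, 95, 133, 165, 166, 166, 193, 227, 226, 201, 95, 49, 44, 44, 45, 44, 43, 45, 43, 42, 44, 44]
cap L-tall etc [array([ 44.4, -47.7]), array([  0.9, -43.5]), array([-39.5, -39.6])]
```

```bash
cat >> h.py <<'E'
CEN=shk(.0022,0,0)[:2];YAW-=.018;AJ=YAW+np.pi/2
def place(x,y,g):
    q=qd(AJ);z=.065+g+.003;t=shk(x,y,0)
    movep([t[0],t[1],z+.05],q)
    servo_line([t[0],t[1],z+.006],q,rate=.12)
    print("contact",servo_line([t[0],t[1],z-.003],q,rate=.02,contact_N=1.5),sense()["tcp_pos"][2]-z)
    set_gripper(.5)
    servo_line([t[0],t[1],.24],q,rate=.2);print("t",sense()["clock"],CEN,YAW)
E
python3 - <<'E'
from h import *
place(0,.045,.030)
t=np.array([.4877,.1577])
set_gripper(.7);movep([t[0],t[1],.2],qd(AJ))
c=camera_model("wrist");im=snapshot("wrist")
for b in blobs(im,(0,0,150),(180,60,255),60,20000):
    p=onz(c,b[0],.074)
    if np.linalg.norm(p[:2]-t)<.03: print(b,p)
ct=camera_model("top");im=snapshot("top");cv2.imwrite("pics/t2.png",im[:,:,::-1])
for b in blobs(im,(0,0,150),(180,60,255),20,200,(340,165,430,260)): print(b,onz(ct,b[0],.107))
p=shk(0,.045,.107);print("expected",p,proj(ct,p))
cv2.imwrite("pics/t2c.png",cv2.resize(im[160:265,330:470,::-1],None,fx=4,fy=4,interpolation=2))
E
```

```text
contact True 0.0011115116394763425
t 8.1833 [ 0.54812605 -0.08156562] -0.27802242016653816
(array([319. , 191.5]), [304, 176, 30, 31, 727]) [0.48636094 0.15967252 0.074     ]
(array([335.4, 221.5]), [324, 210, 24, 24, 448]) [0.51646237 0.16581801 0.074     ]
expected [ 0.5604765  -0.03829362  0.107     ] [368.87532949 201.63455711]
```

View pics/t2c.png

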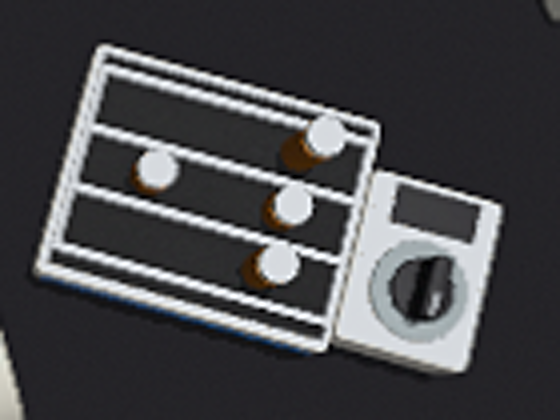

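The crop shows the short vial standing mid-row at (158,170), with the same offset from the ribs as its loaded twin. Now tall, then medium.

```bash
python3 - <<'E'
from h import *
pick([.487,.1587],.050)
servo_line([.487,.1587,.24],rate=.2)
place(.042,.045,.050)
t=np.array([.4731,.3248])
set_gripper(.7);movep([t[0],t[1],.2],qd(AJ))
c=camera_model("wrist");im=snapshot("wrist");cv2.imwrite("pics/w3.png",im[:,:,::-1])
for b in blobs(im,(0,0,150),(180,60,255),60,20000):
    p=onz(c,b[0],.058)
    if np.linalg.norm(p[:2]-t)<.04: print(b,p)
im=snapshot("top")
a=cv2.resize(im[160:265,330:470,::-1],None,fx=3.5,fy=3.5,interpolation=2)
w=cv2.imread("pics/w3.png")[100:300,220:420]
o=np.zeros((380,800,3),np.uint8);o[:a.shape[0],:a.shape[1]]=a;o[:300,500:]=cv2.resize(w,(300,300));cv2.imwrite("pics/m3.png",o)
E
```

```text
gap 0.28826801025845084
lifted gap 0.281860622384899 t 11.7417
contact True 0.0010209474871308993
t 15.025 [ 0.54812605 -0.08156562] -0.27802242016653816
(array([319.2, 186.8]), [306, 174, 27, 27, 577]) [0.47274482 0.32659721 0.058     ]
```

View pics/m3.png

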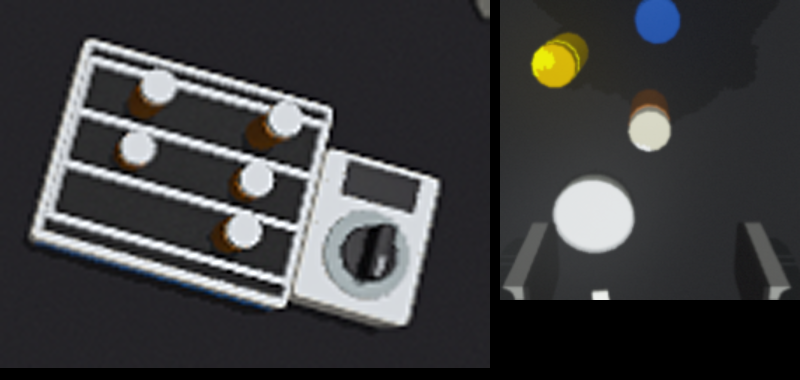

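Left: tall and short vials both stand in their rows, at (158,88) and (137,148). Right: the medium amber vial is centred, with the yellow and blue lookalikes apart from it.

```bash
python3 - <<'E'
from h import *
pick([.473,.3257],.038)
servo_line([.473,.3257,.24],rate=.2)
place(-.042,.045,.038)
k=shk(-.025,-.15,0)
movep([k[0],k[1],.24],qd(AJ)); set_gripper(.6)
c=camera_model("wrist");im=snapshot("wrist")
u=proj(c,k+[0,0,.109]);print(sense()["clock"],k,u)
for th in(0,.2):
    for s in(-1,1): print(th,s,proj(c,shk(-.025+s*.021*np.cos(th),-.15-s*.021*np.sin(th),.109)).round(1))
t=snapshot("top")
a=cv2.resize(t[160:265,330:470,::-1],None,fx=2.7,fy=2.7,interpolation=2)
x,y=int(u[0]),int(u[1]);w=cv2.resize(im[max(y-70,0):y+70,x-70:x+70,::-1],(400,400))
print(max(y-70,0),x-70)
o=np.zeros((400,800,3),np.uint8);o[:a.shape[0],:a.shape[1]]=a;o[:,400:]=w;cv2.imwrite("pics/m4.png",o)
cv2.imwrite("pics/w4.png",im[:,:,::-1])
E
```

```text
gap 0.2867424714915265
lifted gap 0.27976214444079694 t 19.2833
contact True 0.001048514173960055
t 23.0167 [ 0.54812605 -0.08156562] -0.27802242016653816
24.1167 [ 0.48291786 -0.21894427  0.        ] [315.28034864 192.45626045]
0 -1 [315.3 168.4]
0 1 [315.3 215.3]
0.2 -1 [320.3 168.9]
0.2 1 [310.5 214.8]
122 245
```

View pics/m4.png

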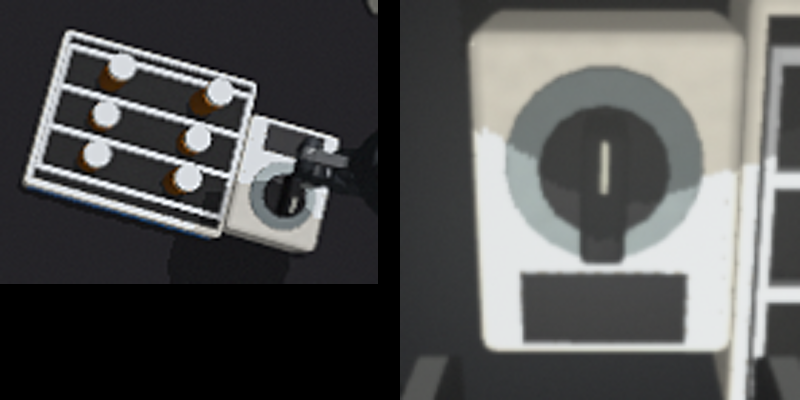

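All six vials stand in their rows (left). The knob bar lies along the image vertical with its mark at (605,165), so its angle is about 0, and its centre is about 2 mm from the prediction. Turning it now.

```bash
python3 - <<'E'
from h import *
c=camera_model("wrist");k=onz(c,(316.2,190.6),.109);print(k)
P=[k[0],k[1],.105]
servo_line(P,qd(AJ),rate=.12)
set_gripper(0);print("gap",sense()["finger_gap"],sense()["ft_force"])
for d in(.3,.6,.9,1.2):
    movep(P,qd(AJ-d));s=sense();print(d,s["clock"],np.round(s["ft_force"],1),np.round(s["torque"],2))
set_gripper(.6)
servo_line([P[0],P[1],.24],rate=.2)
c=camera_model("wrist");im=snapshot("wrist");u=proj(c,k);x,y=int(u[0]),int(u[1])
w=cv2.resize(im[max(y-70,0):y+70,x-70:x+70,::-1],(400,400))
# x axis of shaker in this view
e=proj(c,shk(-.025,-.15,.109));f=proj(c,shk(-.045,-.15,.109));print("dir of shaker -x px",f-e)
movep([.40,.12,.3],qd(AJ-.6))
t=snapshot("top");a=cv2.resize(t[160:265,330:470,::-1],None,fx=2.8,fy=2.8,interpolation=2)
o=np.zeros((400,800,3),np.uint8);o[:a.shape[0],:a.shape[1]]=a;o[:,400:]=w;cv2.imwrite("pics/m5.png",o);print(sense()["clock"])
E
```

```text
[ 0.48142943 -0.21811632  0.109     ]
gap 0.1542508342269594 [-1.21362208 -2.71098218  4.47409689]
0.3 26.2583 [ 0.4 -0.1  4.9] [ 0.04 -0.04  0.06]
0.6 26.65 [1.6 2.6 6. ] [ 0.59 -0.52 -0.03]
0.9 27.0417 [5.3 4.3 4.9] [ 0.94 -1.04 -0.06]
1.2 27.4333 [8.6 4.8 2.9] [ 1.09 -1.58 -0.03]
dir of shaker -x px [-22.14959735  -8.15220324]
30.1333
```

View pics/m5.png

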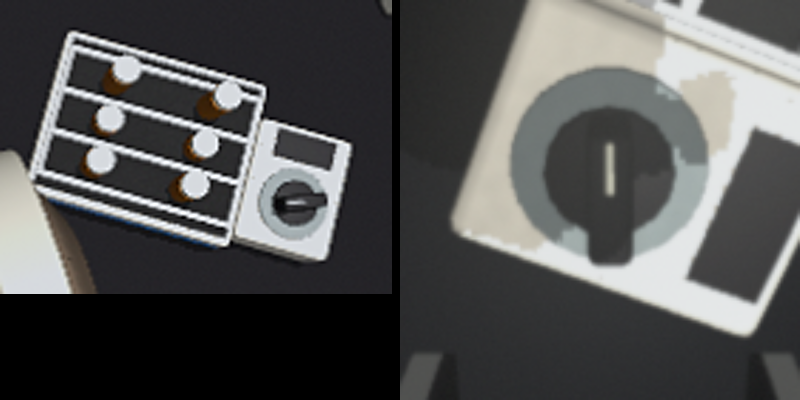

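The knob bar has turned about 1.2 rad from where it started: it still lines up with the rotated gripper, and the top view agrees. All six caps are in their rows. Handing in.

```bash
python3 -c "
from plant import *
s=sense();print(s['ft_force'],s['tcp_pos'],s['clock']);finish_job()"
```

```text
[-0.91161183 -0.3537587  -0.49775797] [0.40038658 0.1193267  0.29958686] 30.1333
the job is handed in; nothing more can be done
```

The job is handed in after about 30 s of the 64 s allowed; the hand-in reports no verdict. The three amber vials stand beside the loaded vials of their own height: short in row1, tall in row2, medium in row0. The knob was then turned clockwise to about 1.2 rad and released.

**Vials:** Each was set down on a light touch, about 1 mm above the height I expected. The last top picture shows all six vials upright in their rows.

**Knob:** In the wrist picture taken after letting go, the bar still lined up with the gripper at about 1.2 rad. The top picture agrees, and that is past the 0.85 rad needed.

**Robot:** It ended clear of everything, 0.30 m up.

**Disagreements:** The wrist camera put the ribs about 3 mm and 0.018 rad away from my first shaker pose from the top view, so I placed the vials by the wrist measurement. The two cameras differed by 1 to 2 mm on the vial positions, so I averaged them. During the knob turn the side force rose to about 10 N, because the grip was slightly off the knob's axis.

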